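# Sort the spare shaft and press the keyed shaft home in the pulley hub

## Task

Two keyed shafts of different length stand in the wooden stand. First put the short one back in the empty place of the rack with the row of short shafts, upright with its collar flat on the rack, and let go of it; then push the long one down into the pulley's hub, turning it until its key slips into the keyway, and keep pushing against the spring in the bore until the collar sits fully home on the hub. Finish while still gripping the long shaft and holding it pressed home, and leave the tape roll, can, jar and mug where they stand.

Things in the scene. Friction and masses are not known exactly. Their poses are not given: they have to be found in the camera images.
- shaft_long: Long bare-steel keyed shaft, upright in one hole of the stand on the right; origin at the centre of its collar's underside, z up, +x to its key. Collar 46 mm diameter, 8 mm thick, with a lug (8 mm wide, reaching 34 mm from the axis) on its rim right above the key. Above the collar a round grip, 24 mm diameter, 80 mm long (88 mm from origin to top). About 0.45 kg.
- shaft_long_tip (a point): Centre of the foot of this shaft's spigot (40 mm below the collar's underside, 20 mm diameter). The lowest 14 mm are plain with a 3 mm chamfer; from 14 to 38 mm above the foot a key 6 mm wide stands out to 14.5 mm from the axis, on the +x side.
- shaft_short: Short look-alike steel keyed shaft, upright in the stand's other hole; origin at the centre of its collar's underside, z up, +x to its key. Collar 46 mm diameter, 8 mm thick, with a lug (8 mm wide, reaching 34 mm from the axis) on its rim right above the key. Above the collar a round grip, 24 mm diameter, 50 mm long (58 mm from origin to top). About 0.36 kg.
- shaft_short_tip (a point): Centre of the foot of this shaft's spigot (40 mm below the collar's underside, 20 mm diameter). The lowest 14 mm are plain with a 3 mm chamfer; from 14 to 38 mm above the foot a key 6 mm wide stands out to 14.5 mm from the axis, on the +x side.
- stand: Fixed wooden stand on the right, 85 x 175 x 50 mm high; origin at the centre of its underside. Two through holes of 34 mm at y = -45 and +45 mm of its frame; which holds which shaft varies. A shaft hangs with its collar resting on the wood, 50 mm above the table.
- rack_short: Fixed plywood rack on the left with the row of short shafts, 250 x 80 x 50 mm high; origin at the centre of its underside. Row along its x, through holes of 34 mm at x = -80 (empty, nearest the robot), 0 and +80 mm (each with a loose short shaft). The two racks stand side by side, about 130 mm apart; which is nearer the middle varies.
- rack_short_hole0 (a point): Centre of the mouth of the empty hole in the row of short shafts, on the rack's top face, 50 mm above the table. A shaft is in place when its collar lies flat on the rack here.
- rack_long: Fixed plywood rack like rack_short but with the row of long shafts: loose ones in the holes at x = 0 and +80 mm; its hole at -80 mm is empty and stays empty.
- pulley: Dark steel V-belt pulley, 110 mm diameter, fixed flat on a round aluminium block (124 mm diameter, 20 mm high), hub up; does not turn. Origin at the centre of the block's underside, +x to the keyway. Rim top 54 mm above the table, hub boss (48 mm diameter) up to 70 mm. Bore 22.4 mm diameter with one keyway 8.6 mm wide, reaching 16 mm from the axis.
- hub_face (a point): Centre of the bore's mouth on the hub's flat top face, 70 mm above the table; axes as those of the pulley (+x to the keyway). A shaft is fully home when its collar's underside (its origin) lies on this point with its key in the keyway (shaft +x along hub +x).
- spring_pad (a joint): Spring-loaded pad at the bottom of the bore, travel down in m: 0 when free (its top 32 mm below the hub face). The spigot meets it 8 mm before home; it pushes back with 9 N at first touch and 14 N at home (reading 0.008), so a shaft let go rises about 8 mm out again.
- tape_roll: Roll of paper tape lying flat, 84 mm diameter, 45 mm high; loose bystander, to be left alone; origin at the centre of its underside.
- glue_can: Grey can, 66 mm diameter, 150 mm high; loose bystander, to be left alone; origin at the centre of its underside.
- screw_jar: Low clear jar, 60 mm diameter, 65 mm high; loose bystander, to be left alone; origin at the centre of its underside.
- mug: White mug, 80 mm diameter, 90 mm high; loose bystander, to be left alone; origin at the centre of its underside.
Things that resemble listed ones, but are neither listed nor needed, are in the scene too. What is shaped like the shaft_short but red is not meant. Leave any yellow look-alike of the shaft_long alone.

How it is judged (in metres and radians):
On the way, in this order (a step that is already met when the one before it is completed fails the run):
1. the short shaft stands in the empty hole of the row of short shafts, collar down, let go (horizontal distance between shaft_short and rack_short_hole0 below 0.01 m and z of shaft_short in the frame of rack_short_hole0 between -0.004 and 0.004 m and angle between shaft_short's own z axis and vertical below 0.1 rad and linear speed of shaft_short below 0.02 m/s and contact force between shaft_short and the fingers below 0.1 N), for 0.2 s.
2. the long shaft is home in the hub, key in the keyway, held down by the gripper against the spring (z of shaft_long in the frame of hub_face between -0.003 and 0.0025 m and horizontal distance between shaft_long and hub_face below 0.003 m and angle between the x axis of shaft_long and the x axis of hub_face, either way round below 0.14 rad and angle between shaft_long's own z axis and vertical below 0.06 rad and linear speed of shaft_long below 0.02 m/s and value of joint spring_pad above 0.005 m and contact force between shaft_long and the fingers above 3 N), for 0.3 s.
At the end, for the whole second after the job is handed in: Short shaft released in its hole (10 mm, collar 4 mm, tilt 0.1 rad); long shaft at rest, collar within 2.5 mm of the hub face, 3 mm of the axis, key within 0.14 rad of the keyway, tilt under 0.06 rad, spring pad pressed over 5 mm, gripped with more than 3 N (all of step 1 and all of step 2); the arm keeps its last pose, push and grip.
It fails at once if the tape roll is moved by more than 30 mm or toppled (distance of tape_roll from where it was at the start of the episode above 0.03 m or angle between tape_roll's own z axis and vertical above 0.5 rad).
It fails at once if the glue can is moved by more than 30 mm or toppled (distance of glue_can from where it was at the start of the episode above 0.03 m or angle between glue_can's own z axis and vertical above 0.5 rad).
It fails at once if the screw jar is moved by more than 30 mm or toppled (distance of screw_jar from where it was at the start of the episode above 0.03 m or angle between screw_jar's own z axis and vertical above 0.5 rad).
It fails at once if the mug is moved by more than 30 mm or toppled (distance of mug from where it was at the start of the episode above 0.03 m or angle between mug's own z axis and vertical above 0.5 rad).
It also fails if it takes over 61 s, if anything falls off the work surface, if the arm or the gripper's body presses on something with over 40 N, if the wrist force passes 120 N, or if a joint passes its speed limit or range.

## Robot

A 7-joint arm with a two-finger parallel gripper is mounted at the origin on the work surface. World frame = base frame: x ahead of the robot, y to its left, z up, the work surface at z = 0. Lengths are in mm, angles in rad, forces in N, time in s.
With the tool pointing down it reaches from about 425 to 925 mm from the base axis. Payload 6.8 kg.
Tool frame: the origin (TCP) lies midway between the tips of the shut fingers; the grasp point (between the pads) lies 19 mm behind it; z points along the fingers, x is the direction in which the jaws open and shut, and the axes are right-handed (so a half turn about z gives the same grasp; the last joint's range is limited). The gripper opens to 85 mm and grips with 20 to 120 N. Pads are 22 mm wide; open, the fingers measure 114 mm over their backs; the gripper's body (76 mm by 85 mm) begins 54 mm behind the grasp point. The pads swing forward as they close: fully open they stand 13 mm farther back than shut.
Start: joints at [1.101, 0.477, 0.022, 1.555, -0.011, 1.109, -0.083], TCP at [238.932, -631.315, 231.308] pointing down, gripper open.
Joint ranges: [-2.96, 2.96], [-0.34, 2.1], [-1.41, 1.46], [0.24, 2.44], [-1.37, 4.51], [0.17, 1.92], [-2.96, 2.96]. Speed limits (rad/s): [2.39, 2.39, 3.14, 3.14, 3.14, 3.14, 3.14].

## Interface

Orientations are given as a unit quaternion [x, y, z, w].
In Python, from station import arm gives the robot as it stands.
- The arm moves only by the tool arm_command, never from a script. Its arguments are lists of equal length, an entry for each row: "grip": the closure, from 0 (fully open) to 1 (shut); "dp": the shift along the tool's x, y, z in units of 40 mm (1.0 is 40 mm), a list of three; "spin": the turn about the tool's z in units of 5 degrees (1.0 is 5 degrees). In form: {"grip": [grip, ...], "dp": [[dx, dy, dz], ...], "spin": [spin, ...]}. A call has 1 to 8 rows; each row shifts and turns the commanded pose from where the row before left it, along the tool's axes as they then stand; what a row does not reach is not made up. A row lasts 1/10 s, in which the tool goes at most 50 mm and 8.59 degrees, less where a joint would pass 70% of its speed; a pose out of reach is approached as far as the arm can. A call is refused whole if a number of a shift passes 1 or a number of a turn 1, either way. A call with a gripper value outside its range is refused whole. The fingers move at their own pace and stop on an object; the grip force is fixed at half the most. Time passes only in rows, so rows that do not move let the fingers close. It gives the time, the measured TCP pose, the force and the opening at its end, in the units of the state.
- arm.get_obs(): the state, without advancing time (a new reading comes with each control period).
- arm.get_image(name): name is "side" or "top"; returns a dict with "frame" (384x512x3 uint8, red, green, blue), "fx", "fy", "cx", "cy" (pixels), "k1" (the pictures are not rectified: a ray, as slopes to the right and down, at radius r is drawn at 1 + k1 r^2 times it, then the intrinsics apply), "extrinsics" (4x4, takes a point from camera to world coordinates). Camera axes: x right, y up, looking along -z (the intrinsics and any distortion apply to the point x, -y, -z); pixel columns grow to the right and rows downward; lengths in mm; the calibration is good to about 2 mm. A picture is of the moment at which its call begins. There is no depth.
- arm.job_done(): hands the job in, once; it reports no verdict.
The state is a dict: "clock": time; "joints": joint angles; "joint_vel": joint speeds; "tau": joint torques, N m; "position": TCP position; "eef_rot": TCP orientation; "wrist_force": force on the tool from outside, world axes, zero at the start; "moment": the same for the moment, N m; "finger_gap": finger opening in mm.
Only numpy, scipy, OpenCV 4.12 (cv2) and the standard library are available. Lean on these libraries where they do the work, as an engineer would, in place of code of your own. Each camera call takes 0.05 s, during which the arm holds its last target. There are 200 camera calls.

## Working session

There is one attempt and no reset: what is moved stays moved. The work goes in short steps, Python scripts to look and compute and a tool call to move; the robot and the scene stay as the last step left them, time stands still between calls to the robot, and variables do not carry over. Pictures are saved under pics/ and viewed, about 8 in all and at most 12, crops included, and the job is handed in when it is done.

Besides the shell and the picture viewer there is one more tool, called after ">>>" by a JSON object that holds its "fn" and its "kwargs". arm_command: Moves the arm, as the interface text tells. Its arguments: {"type":"object","properties":{"grip":{"type":"array","items":{"type":"number"}},"dp":{"type":"array","items":{"type":"array","items":{"type":"number"}}},"spin":{"type":"array","items":{"type":"number"}}},"required":["grip","dp","spin"]}

```bash
mkdir -p pics; ls; cat > h.py <<'E'
import numpy as np, cv2
from station import arm
def shot(name,fn=None):
    im=arm.get_image(name)
    if fn: cv2.imwrite('pics/'+fn,im['frame'][:,:,::-1]); np.save('pics/'+fn[:-4]+'.npy',im,allow_pickle=True)
    return im
def load(fn): return np.load('pics/'+fn+'.npy',allow_pickle=True).item()
def KD(im): return np.array([[im['fx'],0,im['cx']],[0,im['fy'],im['cy']],[0,0,1.]]),np.array([im['k1'],0,0,0.])
def ray(im,uv):
    K,D=KD(im); s=cv2.undistortPoints(np.array(uv,float).reshape(-1,1,2),K,D).reshape(-1,2)
    E=np.array(im['extrinsics']); d=np.c_[s[:,0],-s[:,1],-np.ones(len(s))]@E[:3,:3].T
    return E[:3,3],d
def onz(im,uv,z):
    o,d=ray(im,uv); return o+d*((z-o[2])/d[:,2:3])
def proj(im,P):
    E=np.array(im['extrinsics']); q=(np.array(P,float).reshape(-1,3)-E[:3,3])@E[:3,:3]
    K,D=KD(im); return cv2.projectPoints(np.c_[q[:,0],-q[:,1],-q[:,2]],np.zeros(3),np.zeros(3),K,D)[0].reshape(-1,2)
E
python3 - <<'E'
from h import *
a=shot('top','top0.png');b=shot('side','side0.png')
np.set_printoptions(precision=3,suppress=True)
for i in (a,b): print({k:i[k] for k in('fx','fy','cx','cy','k1')},i['extrinsics'])
print(arm.get_obs())
E
```

```text
pics
{'fx': 373.2746739486162, 'fy': 373.2746739486162, 'cx': 251.68322370685286, 'cy': 192.7553126574518, 'k1': -0.11228267479386121} [[   0.021    0.988   -0.151  408.016]
 [  -1.       0.02    -0.007  -31.782]
 [  -0.004    0.151    0.988 1184.786]
 [   0.       0.       0.       1.   ]]
{'fx': 421.9322683092831, 'fy': 421.9322683092831, 'cx': 252.87187855294079, 'cy': 187.9938940273886, 'k1': -0.029930476851587413} [[ -0.695   0.352  -0.627 -76.984]
 [ -0.719  -0.362   0.593 601.914]
 [ -0.018   0.863   0.505 616.554]
 [  0.      0.      0.      1.   ]]
{'clock': 0.1, 'joints': array([ 1.101,  0.478,  0.022,  1.556, -0.012,  1.109, -0.083]), 'joint_vel': array([-0.001, -0.001,  0.001, -0.003,  0.002,  0.001,  0.   ]), 'tau': array([  0.004, -59.776,   1.614, -28.196,   0.013,   0.005,  -0.   ]), 'position': array([ 238.719, -630.828,  230.428]), 'eef_rot': array([ 0.823, -0.568, -0.001, -0.   ]), 'wrist_force': array([-0.359,  0.267, -0.298]), 'moment': array([ 0.01 , -0.017, -0.033]), 'finger_gap': 85.68407387376948}
```

View pics/top0.png

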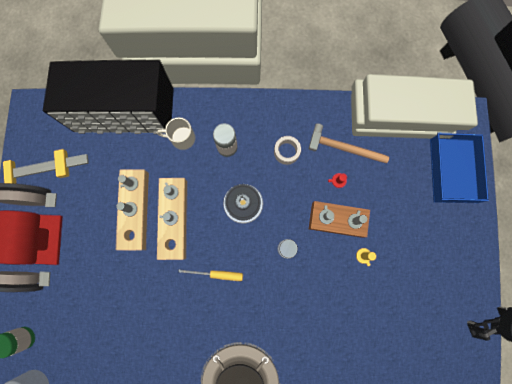

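View pics/side0.png

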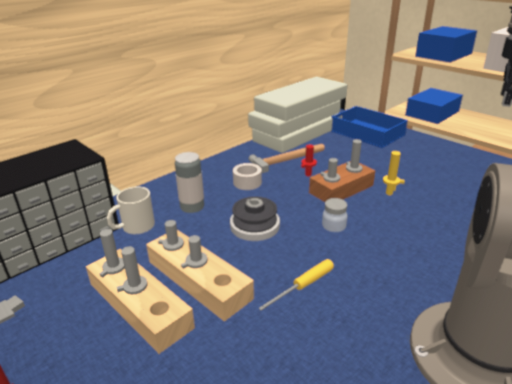

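The top view shows the two racks at (131,210) and (171,218), the pulley at (243,203) and the stand at (340,219). In the side view, the rack at (200,270) holds the short shafts and its empty hole is at (231,285). That is the right-hand rack in the top view, with its hole at (170,244).

Shaft candidates:
- **Steel shafts in the stand:** top (326,215) / side (333,170) looks short. Top (357,218) / side (356,155) looks long.
- **Look-alikes, not meant:** red at top (339,180) and yellow at top (367,257).

I'll confirm with one enlarged crop montage.

```bash
python3 - <<'E'
from h import *
t=load('top0')['frame'];s=load('side0')['frame']
c=lambda f,x,y,w,h,W,H:cv2.resize(f[y:y+h,x:x+w],(W,H),interpolation=cv2.INTER_CUBIC)
A=np.vstack([np.hstack([c(t,300,192,80,60,400,300),c(t,213,173,80,60,400,300)]),np.hstack([c(s,300,130,80,60,400,300),c(t,130,215,80,60,400,300)])])
cv2.imwrite('pics/m.png',A[:,:,::-1])
E
```

```text
(no output)
```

View pics/m.png

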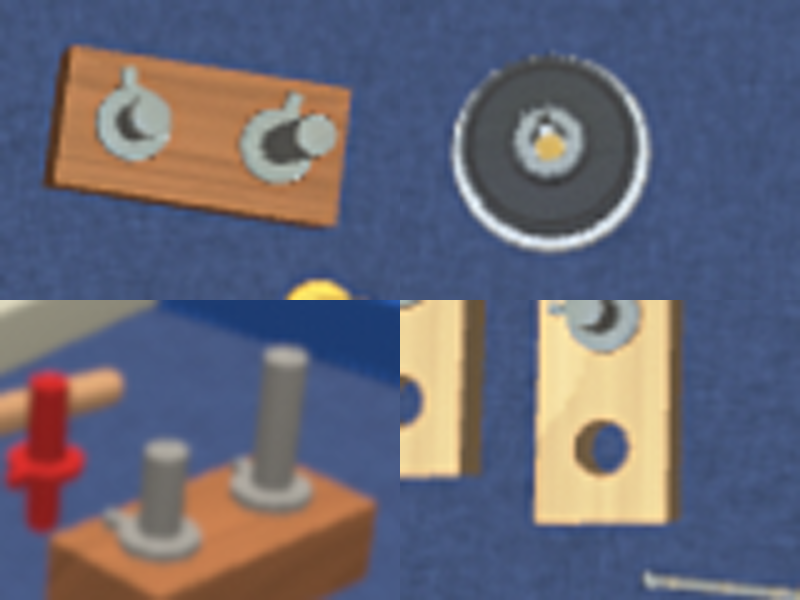

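The crops confirm it: the short shaft is in the stand's left hole (+y side), and the long one in the right hole. Both lugs point up the image. The keyway notch sits above the bore, at about crop (545,122). The rack's empty hole is at crop (602,447). Next I'll measure these.

```bash
cat > meas.py <<'E'
from h import *
from scipy.optimize import least_squares
def contour(im,x,y,w,h,fn,S=8):
    c=cv2.resize(im['frame'][y:y+h,x:x+w],None,fx=S,fy=S,interpolation=cv2.INTER_CUBIC)
    m=fn(cv2.cvtColor(c,cv2.COLOR_RGB2HSV).astype(int),c.astype(int)).astype(np.uint8)
    m=cv2.morphologyEx(m,cv2.MORPH_OPEN,np.ones((5,5)))
    cs,_=cv2.findContours(m,cv2.RETR_LIST,cv2.CHAIN_APPROX_NONE)
    cs=sorted(cs,key=cv2.contourArea,reverse=True)
    return [(q.reshape(-1,2)+.5)/S-.5+[x,y] for q in cs]
def circ(P,r=None,fs=1.0):
    P=P[:,:2]; p0=[*np.median(P,0)]+([] if r else [np.median(np.linalg.norm(P-P.mean(0),axis=1))])
    f=lambda p:np.linalg.norm(P-p[:2],axis=1)-(r or p[2])
    return least_squares(f,p0,loss='cauchy',f_scale=fs).x
E
python3 - <<'E'
from meas import *
np.set_printoptions(precision=1,suppress=True)
t=load('top0')
steel=lambda h,c:(h[...,1]<75)&(abs(c[...,0]-c[...,2])<45)
for n,(x,y,w,h) in dict(short=(312,200,28,30),long=(341,205,30,30)).items():
    q=contour(t,x,y,w,h,steel)[0]; P=onz(t,q,58)
    for r in (23,None):
        c=circ(P,r); print(n,r,c)
    c=circ(P,23); d=P[:,:2]-c[:2]; R=np.linalg.norm(d,axis=1); k=(R>27)&(d[:,0]>0)&(abs(np.arctan2(d[:,1],d[:,0]))<.8)
    print(' lug',d[k].mean(0),np.arctan2(*d[k].mean(0)[::-1]),k.sum(),'maxR',R[k].max())
# pulley
dark=lambda h,c:(c.max(-1)<105)&(c[...,2]-c[...,0]<22)
for q in contour(t,215,175,56,56,dark)[:3]:
    P=onz(t,q,54);print('dark z54',circ(P), 'as z70',circ(onz(t,q,70)),len(q))
hole=lambda h,c:(h[...,1]>0)&(c[...,0]<150)
for n,(x,y) in dict(short=(160,235),long=(120,240)).items():
    q=contour(t,x,y,22,18,hole)[0];print('hole',n,circ(onz(t,q,50)),circ(onz(t,q,50),17))
wood=lambda h,c:(h[...,0]<28)&(h[...,1]>60)&(c[...,0]>100)
q=contour(t,150,170,45,95,lambda h,c:(h[...,0]<30)&(h[...,1]>40)&(c[...,0]>175))[0]
P=onz(t,q,50)[:,:2].astype(np.float32);r=cv2.minAreaRect(P);print('rack',r);print(cv2.boxPoints(r))
q=contour(t,305,195,70,50,lambda h,c:(h[...,0]<20)&(h[...,1]>75)&(c[...,0]>120))[0]
P=onz(t,q,50)[:,:2].astype(np.float32);r=cv2.minAreaRect(P);print('stand',r);print(cv2.boxPoints(r))
# bore crop pixels
print(t['frame'][192:216,232:256].sum(-1)//3)
E
```

```text
short 23 [ 513.2 -251.7]
short None [ 513.2 -251.7   23. ]
 lug [31.2  2.7] 0.0855198459851924 53 maxR 34.24019116211741
long 23 [ 500.8 -340.7]
long None [ 501.1 -341.    23.4]
 lug [ 29.4 -11.3] -0.36699648261067885 53 maxR 34.71193644063314
dark z54 [552.5   3.5  53.4] as z70 [550.4   3.   52.6] 804
dark z54 [555.7   4.2  22.3] as z70 [553.6   3.7  21.9] 340
dark z54 [568.6   6.8   2.4] as z70 [566.3   6.2   2.4] 39
hole short [418.9 221.   15.8] [418.  220.9]
hole long [411.3 342.8  38.4] [386.5 343.4]
rack ((498.7778015136719, 223.49917602539062), (251.12350463867188, 81.5401611328125), 1.7715229988098145)
[[372.  260.4]
 [374.5 178.9]
 [625.5 186.6]
 [623.  268.1]]
stand ((506.61956787109375, -296.2156982421875), (176.39797973632812, 86.51502990722656), 82.19315338134766)
[[ 451.8 -377.7]
 [ 537.5 -389.5]
 [ 561.5 -214.7]
 [ 475.7 -203. ]]
[[ 81  81  81  81  81  81  81  80  81  81  83  79  79  80  80  81  81  80
   82  82  83  82  75  66]
 [ 82  82  82  81  81  80  79  79  76  79  94  84  78  79  78  79  81  81
   82  82  82  84  83  75]
 [ 82  82  81  81  80  81  76  95  91 10
[... 1482 characters left out ...]
83  83  84  84  81  79  70  65  64  63  57  55  67  71  79  82  83
   84  83  82  82  82  82]
 [ 83  83  83  83  84  84  83  84  79  76  74  74  75  81  84  84  83  84
   83  84  82  84  81  75]
 [ 86  84  83  82  82  83  83  85  84  83  84  85  85  85  84  83  81  83
   83  84  82  82  76  69]
 [ 78  83  82  84  82  84  84  83  84  85  83  83  84  84  82  84  83  83
   81  82  82  74  70  73]
 [ 70  80  84  83  83  84  83  84  84  83  84  83  83  82  82  82  82  82
   82  82  77  69  75  70]
 [ 69  69  78  82  82  83  84  84  84  83  82  83  82  84  83  83  82  81
   81  75  72  72  72  86]
 [ 75  72  71  72  77  81  84  82  85  83  82  85  82  81  82  81  79  74
   68  69  69  68  86 161]]
```

```bash
cat > plan.py <<'E'
from h import *
def plan(x,y,z,head=None):
    o=arm.get_obs(); qx,qy=o['eef_rot'][:2]; th=np.arctan2(2*qx*qy,qx*qx-qy*qy)
    d=np.array([x,y,z])-o['position']; c,s=np.cos(th),np.sin(th)
    T=np.array([d[0]*c+d[1]*s, d[0]*s-d[1]*c, -d[2]])/40
    sp=0 if head is None else -np.degrees((head-th+np.pi/2)%np.pi-np.pi/2)/5
    print('clk',o['clock'],'pos',o['position'].round(1),'head %.3f'%th,'q',o['eef_rot'].round(3),'j7 %.2f'%o['joints'][6],'F',o['wrist_force'].round(1),'gap %.1f'%o['finger_gap'])
    print('world d',d.round(1),'dp units',T.round(3),'spin units %.2f'%sp)
E
python3 - <<'E'
from meas import *
from plan import plan
np.set_printoptions(precision=2,suppress=True)
t=load('top0');s=load('side0')
C=np.array([553.2,3.6,70])
a=np.radians(np.arange(-180,180,10))
for im in (t,s):
  g=cv2.cvtColor(im['frame'],cv2.COLOR_RGB2GRAY)
  print('hub px',proj(im,C))
  for r in (13,14.5,20):
    p=proj(im,C+np.c_[r*np.cos(a),r*np.sin(a),0*a]).astype(np.float32)
    v=cv2.remap(g,p[:,:1],p[:,1:],cv2.INTER_CUBIC).ravel(); print(r,list(zip(np.degrees(a).round().astype(int).tolist(),v.tolist())))
# grip tops: light disc in top view
for n,(x,y,w,h),z in (('short',(312,200,28,30),108),('long',(341,205,30,30),138)):
    c=dict(short=(513.2,-251.7),long=(500.8,-340.7))[n]
    for im,m in((t,'top'),(s,'side')): print(n,m,proj(im,[[*c,z],[*c,58]]))
plan(513,-252,230,-0.137)
E
```

```text
hub px [[242.32 200.86]]
13 [(-180, 178), (-170, 177), (-160, 179), (-150, 178), (-140, 171), (-130, 170), (-120, 174), (-110, 179), (-100, 180), (-90, 179), (-80, 164), (-70, 156), (-60, 156), (-50, 151), (-40, 154), (-30, 146), (-20, 142), (-10, 136), (0, 98), (10, 69), (20, 86), (30, 118), (40, 144), (50, 154), (60, 156), (70, 153), (80, 155), (90, 164), (100, 170), (110, 180), (120, 183), (130, 182), (140, 174), (150, 168), (160, 173), (170, 176)]
14.5 [(-180, 180), (-170, 180), (-160, 182), (-150, 177), (-140, 176), (-130, 176), (-120, 179), (-110, 178), (-100, 179), (-90, 179), (-80, 173), (-70, 170), (-60, 173), (-50, 175), (-40, 175), (-30, 173), (-20, 168), (-10, 167), (0, 119), (10, 82), (20, 97), (30, 130), (40, 165), (50, 178), (60, 175), (70, 180), (80, 176), (90, 177), (100, 178), (110, 180), (120, 181), (130, 179), (140, 177), (150, 172), (160, 176), (170, 179)]
20 [(-180, 134), (-170, 116), (-160, 130), (-150, 135), (-140, 131), (-130, 126), (-120, 122), (-110, 120), (-100, 132), (-90, 127), (-80, 129), (-70, 142), (-60, 151), (-50, 137), (-40, 129), (-30, 139), (-20,
[... 1219 characters left out ...]
, 119), (-100, 122), (-90, 116), (-80, 114), (-70, 118), (-60, 120), (-50, 118), (-40, 116), (-30, 112), (-20, 109), (-10, 106), (0, 115), (10, 120), (20, 115), (30, 110), (40, 110), (50, 115), (60, 121), (70, 129), (80, 131), (90, 137), (100, 141), (110, 147), (120, 148), (130, 143), (140, 145), (150, 151), (160, 149), (170, 145)]
short top [[329.48 214.59]
 [326.16 216.13]]
short side [[332.   158.99]
 [330.61 175.32]]
long top [[362.7  218.5 ]
 [355.13 220.7 ]]
long side [[355.98 140.32]
 [353.06 166.06]]
clk 0.1 pos [ 238.7 -630.8  230.4] head -1.209 q [ 0.82 -0.57 -0.   -0.  ] j7 -0.08 F [-0.4  0.3 -0.3] gap 85.7
world d [274.3 378.8  -0.4] dp units [-6.43 -9.77  0.01] spin units -12.28
```

>>> {"fn": "arm_command", "kwargs": {"grip": [0,0,0,0,0,0,0,0], "dp": [[-0.53,-0.81,0],[-0.53,-0.81,0],[-0.53,-0.81,0],[-0.53,-0.81,0],[-0.53,-0.81,0],[-0.53,-0.81,0],[-0.53,-0.81,0],[-0.53,-0.81,0]], "spin": [0,0,0,0,0,0,0,0]}}

```text
clock: 0.9
position: [421.8, -379.4, 231.0]
eef_rot: [0.823, -0.568, -0.0, 0.0]
wrist_force: [1.0, 0.0, 0.9]
finger_gap: 85.4
```

>>> {"fn": "arm_command", "kwargs": {"grip": [0,0,0,0,0,0,0,0], "dp": [[-0.53,-0.81,0],[-0.53,-0.81,0],[-0.53,-0.81,0],[-0.53,-0.81,0],[0,0,0],[0,0,0],[0,0,0],[0,0,0]], "spin": [0,0,0,0,-1,-1,-1,-1]}}

```text
clock: 1.7
position: [512.2, -255.5, 230.8]
eef_rot: [0.91, -0.415, -0.0, 0.0]
wrist_force: [0.2, -0.4, -0.7]
finger_gap: 85.0
```

```bash
python3 -c "
from plan import plan
plan(513,-252,150,-0.137)"
```

```text
clk 1.7 pos [ 512.2 -255.5  230.8] head -0.856 q [ 0.91  -0.415 -0.     0.   ] j7 -0.58 F [ 0.2 -0.4 -0.7] gap 85.0
world d [  0.8   3.5 -80.8] dp units [-0.054 -0.072  2.021] spin units -8.24
```

>>> {"fn": "arm_command", "kwargs": {"grip": [0,0,0,0,0,0,0,0], "dp": [[-0.05,-0.07,0.25],[0,0,0.25],[0,0,0.25],[0,0,0.25],[0,0,0.25],[0,0,0.25],[0,0,0.25],[0,0,0.25]], "spin": [-1,-1,-1,-1,-1,-1,-1,-1]}}

```text
clock: 2.5
position: [513.0, -252.3, 150.5]
eef_rot: [0.997, -0.079, -0.0, -0.0]
wrist_force: [-0.6, 0.3, -0.2]
finger_gap: 85.3
```

```bash
python3 - <<'E'
from plan import *
plan(513.2,-251.8,75,-0.137)
t=shot('top','top1.png');s=shot('side','side1.png')
c=lambda f,x,y,w,h,W,H:cv2.resize(f[y:y+h,x:x+w],(W,H),interpolation=cv2.INTER_CUBIC)
cv2.imwrite('pics/m1.png',np.hstack([c(t['frame'],280,170,100,100,400,400),c(s['frame'],280,80,100,100,400,400)])[:,:,::-1])
E
```

```text
clk 2.5 pos [ 513.  -252.3  150.5] head -0.158 q [ 0.997 -0.079 -0.    -0.   ] j7 0.03 F [-0.6  0.3 -0.2] gap 85.3
world d [  0.2   0.5 -75.5] dp units [ 0.003 -0.014  1.888] spin units -0.24
```

View pics/m1.png

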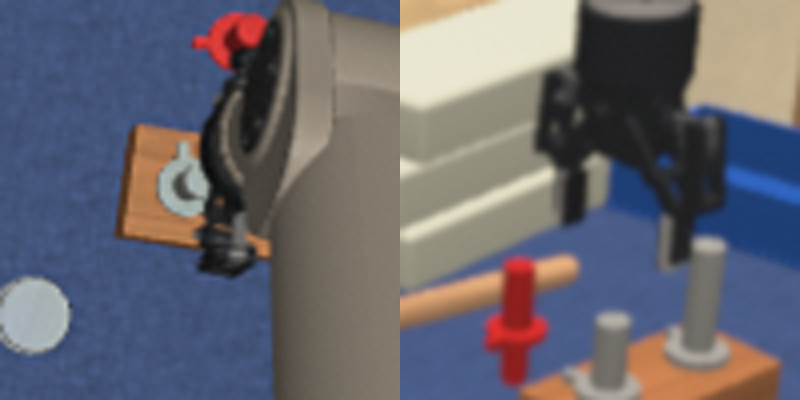

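Top crop: the gripper hangs over the short shaft at crop (185,185), with the red look-alike close by at (240,40). Side crop: the fingertips at (575,215) and (675,260) straddle the short shaft at (612,350). I'll check the clearance to the red shaft before lowering.

```bash
python3 - <<'E'
from meas import *
t=load('top0')
for q in contour(t,325,168,30,26,lambda h,c:(c[...,0]>110)&(c[...,1]<70))[:1]:
    P=onz(t,q,48); print(P.min(0),P.max(0))
q=contour(t,350,240,35,35,lambda h,c:(c[...,0]>120)&(c[...,2]<110)&(c[...,1]>100))[0];P=onz(t,q,48);print('yellow',P.min(0),P.max(0))
for n,p,z in (('jar',(288,249),60),('tape',(288,150),45),('can',(224,132),150),('mug',(179,130),90)): print(n,onz(t,[p],z))
E
```

```text
[ 603.66216125 -319.43685927   48.        ] [ 650.0484304  -258.97442252   48.        ]
yellow [ 364.94420703 -405.45057452   48.        ] [ 420.32789157 -344.11806849   48.        ]
jar [[ 412.21477834 -136.16397052   60.        ]]
tape [[ 720.94648607 -135.42336074   45.        ]]
can [[742.03939923  59.06624177 150.        ]]
mug [[765.75760715 203.13040548  90.        ]]
```

>>> {"fn": "arm_command", "kwargs": {"grip": [0,0,0,0,0,0,0,0], "dp": [[0,-0.01,0.5],[0,0,0.5],[0,0,0.5],[0,0,0.3],[0,0,0.15],[0,0,0.1],[0,0,0],[0,0,0]], "spin": [0,0,0,0,0,0,0,0]}}

```text
clock: 3.4
position: [513.9, -252.2, 70.0]
eef_rot: [0.997, -0.081, 0.001, 0.0]
wrist_force: [-0.4, 0.3, 0.1]
finger_gap: 85.2
```

>>> {"fn": "arm_command", "kwargs": {"grip": [0.5,1,1,1,1,1,1,1], "dp": [[0,0,0],[0,0,0],[0,0,0],[0,0,0],[0,0,0],[0,0,0],[0,0,0],[0,0,0]], "spin": [0,0,0,0,0,0,0,0]}}

```text
clock: 4.2
position: [513.3, -252.1, 69.6]
eef_rot: [0.997, -0.081, -0.0, 0.0]
wrist_force: [-1.7, 0.6, 5.8]
finger_gap: 22.6
```

>>> {"fn": "arm_command", "kwargs": {"grip": [1,1,1,1,1,1,1,1], "dp": [[0,0,-0.2],[0,0,-0.5],[0,0,-0.7],[0,0,-0.7],[0,0,-0.7],[0,0,-0.7],[0,0,-0.4],[0,0,0]], "spin": [0,0,0,0,0,0,0,0]}}

```text
clock: 5.0
position: [514.6, -252.4, 227.6]
eef_rot: [0.997, -0.081, 0.002, 0.001]
wrist_force: [0.0, -0.6, -4.1]
finger_gap: 23.2
```

```bash
python3 -c "
from plan import plan
plan(418.8,221,230,0.3)"
```

```text
clk 5.0 pos [ 514.6 -252.4  227.6] head -0.162 q [ 0.997 -0.081  0.002  0.001] j7 0.06 F [ 0.  -0.6 -4.1] gap 23.2
world d [-95.8 473.4   2.4] dp units [ -4.271 -11.294  -0.061] spin units -5.29
```

>>> {"fn": "arm_command", "kwargs": {"grip": [1,1,1,1,1,1,1,1], "dp": [[-0.15,-0.4,-0.06],[-0.3,-0.8,0],[-0.33,-0.87,0],[-0.33,-0.87,0],[-0.33,-0.87,0],[-0.33,-0.87,0],[-0.33,-0.87,0],[-0.33,-0.87,0]], "spin": [0,0,0,0,0,0,0,0]}}

```text
clock: 5.8
position: [456.7, 19.0, 226.3]
eef_rot: [0.997, -0.08, -0.001, 0.0]
wrist_force: [1.1, 0.1, -3.8]
finger_gap: 22.5
```

>>> {"fn": "arm_command", "kwargs": {"grip": [1,1,1,1,1,1,1,1], "dp": [[-0.33,-0.87,0],[-0.33,-0.87,0],[-0.33,-0.87,0],[-0.33,-0.87,0],[-0.3,-0.8,0],[-0.2,-0.53,0],[0,0,0],[0,0,0]], "spin": [0,0,0,0,0,0,0,0]}}

```text
clock: 6.6
position: [416.5, 218.6, 226.4]
eef_rot: [0.997, -0.08, -0.001, 0.001]
wrist_force: [-0.3, -0.0, -3.3]
finger_gap: 22.3
```

```bash
python3 - <<'E'
from plan import *
plan(418.8,221,72)
s=shot('side','side2.png')
x0,y0=140,90
f=cv2.resize(s['frame'][y0:y0+200,x0:x0+200],(600,600),interpolation=cv2.INTER_CUBIC)
cv2.imwrite('pics/m2.png',f[:,:,::-1])
p=arm.get_obs()['position']
for off in (-66,-26,-18,32): print(off,proj(s,p+[0,0,off]))
E
```

```text
clk 6.6 pos [416.5 218.6 226.4] head -0.160 q [ 0.997 -0.08  -0.001  0.001] j7 -0.93 F [-0.3 -0.  -3.3] gap 22.3
world d [   2.3    2.4 -154.4] dp units [ 0.047 -0.067  3.861] spin units 0.00
-66 [[220.5146065  232.16988889]]
-26 [[219.23320546 213.89656202]]
-18 [[218.96898788 210.12158127]]
32 [[217.2541613  185.56157105]]
```

View pics/m2.png

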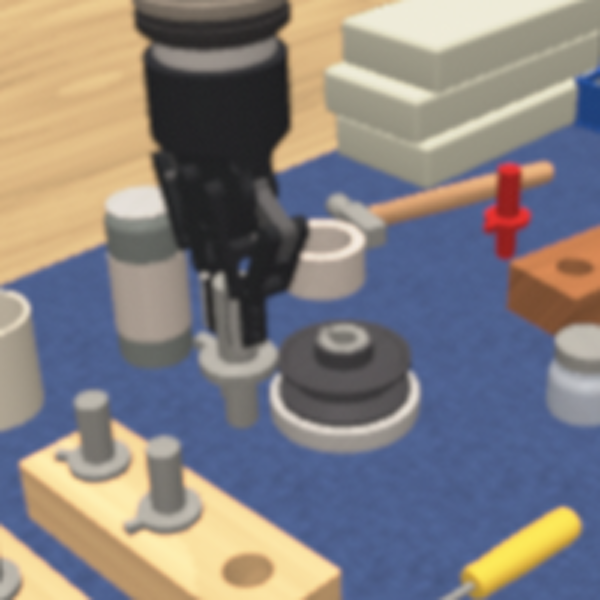

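Side crop: the shaft hangs straight, foot at crop (241,423), close to where I projected it. The empty hole is at (247,570). The key points to +x, so I'll enter about 2 mm short in x to share out the slack.

>>> {"fn": "arm_command", "kwargs": {"grip": [1,1,1,1,1,1,1,1], "dp": [[-0.01,-0.06,0.3],[0,0,0.6],[0,0,0.6],[0,0,0.5],[0,0,0.3],[0,0,0.2],[0,0,0.2],[0,0,0.2]], "spin": [0,0,0,0,0,0,0,0]}}

```text
clock: 7.45
position: [418.6, 221.3, 111.6]
eef_rot: [0.997, -0.081, 0.001, -0.0]
wrist_force: [-0.1, 1.0, -4.0]
finger_gap: 22.6
```

>>> {"fn": "arm_command", "kwargs": {"grip": [1,1,1,1,1,1,1,1], "dp": [[0,0,0.2],[0,0,0.2],[0,0,0.15],[0,0,0.1],[0,0,0.1],[0,0,0.1],[0,0,0],[0,0,0]], "spin": [0,0,0,0,0,0,0,0]}}

```text
clock: 8.25
position: [418.1, 221.2, 77.7]
eef_rot: [0.997, -0.081, 0.0, -0.0]
wrist_force: [-0.8, 0.2, -4.6]
finger_gap: 22.6
```

>>> {"fn": "arm_command", "kwargs": {"grip": [1,1,1,1,1,1,1,1], "dp": [[0,0,0.05],[0,0,0.05],[0,0,0.05],[0,0,0.03],[0,0,0.02],[0,0,0],[0,0,0],[0,0,0]], "spin": [0,0,0,0,0,0,0,0]}}

```text
clock: 9.05
position: [418.0, 221.2, 69.7]
eef_rot: [0.997, -0.081, 0.0, -0.0]
wrist_force: [0.9, 0.2, -3.6]
finger_gap: 22.9
```

Still carrying its weight, so I'll lower it a little further until it touches.

>>> {"fn": "arm_command", "kwargs": {"grip": [1,1,1,1,1,1], "dp": [[0,0,0.02],[0,0,0.02],[0,0,0.02],[0,0,0.02],[0,0,0],[0,0,0]], "spin": [0,0,0,0,0,0]}}

```text
clock: 9.65
position: [418.2, 221.2, 69.4]
eef_rot: [0.997, -0.081, 0.001, 0.001]
wrist_force: [-10.7, -8.0, 37.6]
finger_gap: 22.3
```

>>> {"fn": "arm_command", "kwargs": {"grip": [1,1,0.7,0.5,0.45,0.45,0.45,0.45], "dp": [[0,0,-0.04],[0,0,-0.02],[0,0,0],[0,0,0],[0,0,0],[0,0,0],[0,0,0],[0,0,0]], "spin": [0,0,0,0,0,0,0,0]}}

```text
clock: 10.45
position: [418.0, 221.1, 68.8]
eef_rot: [0.997, -0.081, -0.0, 0.0]
wrist_force: [-0.2, -0.2, 1.1]
finger_gap: 46.7
```

>>> {"fn": "arm_command", "kwargs": {"grip": [0.45,0.45,0.45,0.45,0.45,0.45,0.45,0.45], "dp": [[0,0,-0.1],[0,0,-0.2],[0,0,-0.4],[0,0,-0.7],[0,0,-0.8],[0,0,-0.8],[0,0,-0.8],[0,0,-0.3]], "spin": [0,0,0,0,0,0,0,0]}}

```text
clock: 11.25
position: [419.1, 222.2, 236.5]
eef_rot: [0.997, -0.081, 0.002, -0.001]
wrist_force: [0.5, 0.8, -0.1]
finger_gap: 47.0
```

```bash
python3 - <<'E'
from plan import *
plan(500.8,-340.7,230,-0.4)
s=shot('side','side3.png');t=shot('top','top3.png')
c=lambda f,x,y,w,h,W,H:cv2.resize(f[y:y+h,x:x+w],(W,H),interpolation=cv2.INTER_CUBIC)
cv2.imwrite('pics/m3.png',np.hstack([c(s['frame'],140,200,120,120,400,400),c(t['frame'],140,170,100,100,400,400)])[:,:,::-1])
print(proj(s,[418.8,221,50]),proj(s,[418.8,221,108]))
E
```

```text
clk 11.25 pos [419.1 222.2 236.5] head -0.162 q [ 0.997 -0.081  0.002 -0.001] j7 -0.93 F [ 0.5  0.8 -0.1] gap 47.0
world d [  81.7 -562.9   -6.5] dp units [ 4.28  13.562  0.163] spin units 2.73
[[221.90321385 278.30008918]] [[220.19414428 255.09911633]]
```

View pics/m3.png

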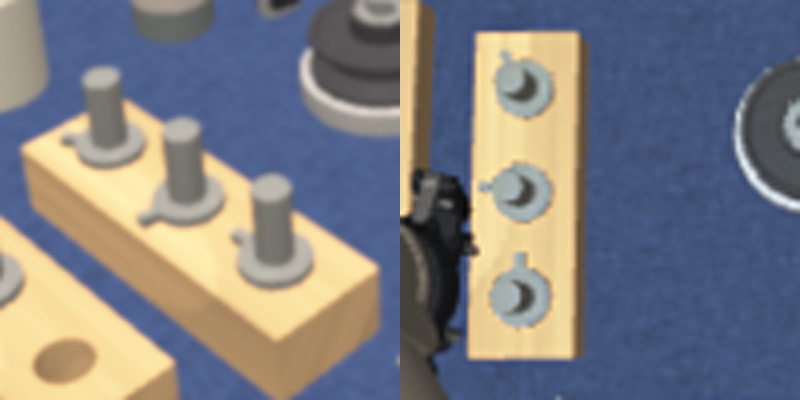

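The short shaft now stands upright in the hole with its collar flat (side crop (275,255), top crop (520,297)), and the gripper is clear. Next, the long shaft.

>>> {"fn": "arm_command", "kwargs": {"grip": [0.3,0,0,0,0,0,0,0], "dp": [[0.14,0.45,0],[0.27,0.86,0],[0.29,0.9,0],[0.29,0.9,0],[0.29,0.9,0],[0.29,0.9,0],[0.29,0.9,0],[0.29,0.9,0]], "spin": [0,0,0,0,0,0,0,0]}}

```text
clock: 12.15
position: [458.5, -59.2, 231.3]
eef_rot: [0.997, -0.081, -0.001, 0.0]
wrist_force: [0.8, 0.0, 0.1]
finger_gap: 85.4
```

>>> {"fn": "arm_command", "kwargs": {"grip": [0,0,0,0,0,0,0,0], "dp": [[0.29,0.9,0],[0.29,0.9,0],[0.29,0.9,0],[0.29,0.9,0],[0.29,0.9,0],[0.29,0.9,0],[0.29,0.9,0],[0.2,0.55,0]], "spin": [0,0,0,0,0,0,0,0]}}

```text
clock: 12.95
position: [502.0, -345.4, 230.4]
eef_rot: [0.997, -0.082, -0.002, -0.0]
wrist_force: [-0.3, 0.6, 0.6]
finger_gap: 85.1
```

```bash
python3 - <<'E'
from meas import *
from plan import plan
np.set_printoptions(precision=2,suppress=True)
plan(500.8,-340.7,100)
t=load('top3');
steel=lambda h,c:(h[...,1]<75)&(abs(c[...,0]-c[...,2])<45)
P=onz(t,contour(t,158,230,28,28,lambda h,c:(c[...,0]-c[...,2]<25)&(h[...,1]<90))[0],58);print('placed short collar',circ(P,23),circ(P))
P=onz(t,contour(t,341,205,30,30,steel)[0],58);c=circ(P,23);d=P[:,:2]-c[:2];R=np.linalg.norm(d,axis=1);k=(R>27)&(d[:,0]>0)&(abs(np.arctan2(d[:,1],d[:,0]))<.8)
print('long',c,np.arctan2(*d[k].mean(0)[::-1]))
for q in contour(t,215,175,56,56,lambda h,c:(c.max(-1)<105)&(c[...,2]-c[...,0]<22))[:2]: print(circ(onz(t,q,54)),circ(onz(t,q,70)))
E
```

```text
clk 12.95 pos [ 502.  -345.4  230.4] head -0.165 q [ 1.   -0.08 -0.   -0.  ] j7 0.22 F [-0.3  0.6  0.6] gap 85.1
world d [  -1.2    4.7 -130.4] dp units [-0.05 -0.11  3.26] spin units 0.00
placed short collar [420.36 220.16] [419.59 220.06  22.13]
long [ 500.82 -340.69] -0.36663072098639776
[552.46   3.55  53.42] [550.42   3.05  52.67]
[555.65   4.2   22.2 ] [553.56   3.69  21.89]
```

>>> {"fn": "arm_command", "kwargs": {"grip": [0,0,0,0,0,0,0,0], "dp": [[-0.05,-0.11,0.3],[0,0,0.5],[0,0,0.5],[0,0,0.5],[0,0,0.4],[0,0,0.2],[0,0,0],[0,0,0]], "spin": [0,0,0,0,0,0,0,0]}}

```text
clock: 13.75
position: [502.3, -337.3, 136.9]
eef_rot: [0.997, -0.081, -0.0, -0.0]
wrist_force: [0.1, 0.1, 0.6]
finger_gap: 85.2
```

```bash
python3 -c "
from plan import plan
plan(500.8,-340.7,80)"
```

```text
clk 13.75 pos [ 502.3 -337.3  136.9] head -0.161 q [ 0.997 -0.081 -0.    -0.   ] j7 0.18 F [0.1 0.1 0.6] gap 85.2
world d [ -1.5  -3.4 -56.9] dp units [-0.024  0.09   1.421] spin units 0.00
```

>>> {"fn": "arm_command", "kwargs": {"grip": [0,0,0,0,0,0,0,0], "dp": [[-0.024,0.09,0],[0,0,0.3],[0,0,0.4],[0,0,0.4],[0,0,0.2],[0,0,0.12],[0,0,0],[0,0,0]], "spin": [0,0,0,0,0,0,0,0]}}

```text
clock: 14.55
position: [501.0, -341.2, 80.3]
eef_rot: [0.997, -0.081, 0.0, 0.0]
wrist_force: [-0.1, -0.8, 0.1]
finger_gap: 85.1
```

```bash
python3 -c "
from plan import plan
plan(500.8,-340.7,80)"
```

```text
clk 14.55 pos [ 501.  -341.2   80.3] head -0.162 q [ 0.997 -0.081  0.     0.   ] j7 0.16 F [-0.1 -0.8  0.1] gap 85.1
world d [-0.2  0.5 -0.3] dp units [-0.008 -0.012  0.008] spin units 0.00
```

>>> {"fn": "arm_command", "kwargs": {"grip": [0.5,1,1,1,1,1,1,1], "dp": [[0,0,0],[0,0,0],[0,0,0],[0,0,0],[0,0,0],[0,0,0],[0,0,0],[0,0,0]], "spin": [0,0,0,0,0,0,0,0]}}

```text
clock: 15.35
position: [500.5, -341.3, 80.4]
eef_rot: [0.997, -0.081, -0.0, 0.0]
wrist_force: [-2.8, 0.8, 5.5]
finger_gap: 22.6
```

```bash
python3 -c "
from plan import plan
plan(500.8,-340.7,80)"
```

```text
clk 15.35 pos [ 500.5 -341.3   80.4] head -0.162 q [ 0.997 -0.081 -0.     0.   ] j7 0.16 F [-2.8  0.8  5.5] gap 22.6
world d [ 0.3  0.6 -0.4] dp units [ 0.004 -0.015  0.01 ] spin units 0.00
```

>>> {"fn": "arm_command", "kwargs": {"grip": [1,1,1,1,1,1,1,1], "dp": [[0,0,-0.2],[0,0,-0.5],[0,0,-0.7],[0,0,-0.7],[0,0,-0.7],[0,0,-0.7],[0,0,-0.2],[0,0,0]], "spin": [0,0,0,0,0,0,0,0]}}

```text
clock: 16.15
position: [501.1, -341.3, 228.7]
eef_rot: [0.997, -0.081, 0.001, 0.0]
wrist_force: [-0.7, 0.2, -4.8]
finger_gap: 22.5
```

```bash
python3 -c "
from plan import plan
plan(553.2,3.6,225)"
```

```text
clk 16.15 pos [ 501.1 -341.3  228.7] head -0.162 q [ 0.997 -0.081  0.001  0.   ] j7 0.22 F [-0.7  0.2 -4.8] gap 22.5
world d [ 52.1 344.9  -3.7] dp units [-0.103 -8.719  0.092] spin units 0.00
```

>>> {"fn": "arm_command", "kwargs": {"grip": [1,1,1,1,1,1,1,1], "dp": [[-0.1,-0.5,0],[0,-0.8,0],[0,-0.9,0],[0,-0.9,0],[0,-0.9,0],[0,-0.9,0],[0,-0.9,0],[0,-0.9,0]], "spin": [0,0,0,0,0,0,0,0]}}

```text
clock: 16.95
position: [538.4, -73.8, 225.9]
eef_rot: [0.997, -0.08, -0.002, -0.0]
wrist_force: [0.4, -0.2, -4.2]
finger_gap: 22.8
```

>>> {"fn": "arm_command", "kwargs": {"grip": [1,1,1,1,1,1,1,1], "dp": [[0,-0.9,0],[0,-0.7,0],[0,-0.42,0],[0,0,0],[0,0,0],[0,0,0],[0,0,0],[0,0,0]], "spin": [0,0,0,-1,-1,-1,-1,-1]}}

```text
clock: 17.75
position: [551.2, 4.4, 225.8]
eef_rot: [0.99, 0.139, -0.002, -0.0]
wrist_force: [-0.2, 0.3, -4.9]
finger_gap: 23.0
```

>>> {"fn": "arm_command", "kwargs": {"grip": [1,1,1,1], "dp": [[0,0,0.2],[0,0,0.5],[0,0,0.2],[0,0,0]], "spin": [-1,-0.7,0,0]}}

```text
clock: 18.15
position: [550.8, 3.9, 189.5]
eef_rot: [0.978, 0.209, -0.003, -0.001]
wrist_force: [-0.4, 1.0, -4.8]
finger_gap: 22.7
```

```bash
python3 - <<'E'
from plan import *
plan(553.2,3.6,150)
s=shot('side','side4.png');t=shot('top','top4.png')
c=lambda f,x,y,w,h,W,H:cv2.resize(f[y:y+h,x:x+w],(W,H),interpolation=cv2.INTER_CUBIC)
cv2.imwrite('pics/m4.png',np.hstack([c(s['frame'],200,110,110,120,440,480),c(t['frame'],200,160,90,120,360,480)])[:,:,::-1])
p=arm.get_obs()['position']
for n,P in (('foot',p+[0,0,-70.4]),('hub',[553.2,3.6,70])): print(n,((proj(s,P)-[200,110])*4).round(1),((proj(t,P)-[200,160])*4+[440,0]).round(1))
E
```

```text
clk 18.15 pos [550.8   3.9 189.5] head 0.422 q [ 0.978  0.209 -0.003 -0.001] j7 0.09 F [-0.4  1.  -4.8] gap 22.7
world d [  2.4  -0.3 -39.5] dp units [0.052 0.031 0.987] spin units 0.00
foot [[213.7 293.6]] [[606.7 155. ]]
hub [[214.9 366.4]] [[609.3 163.5]]
```

View pics/m4.png

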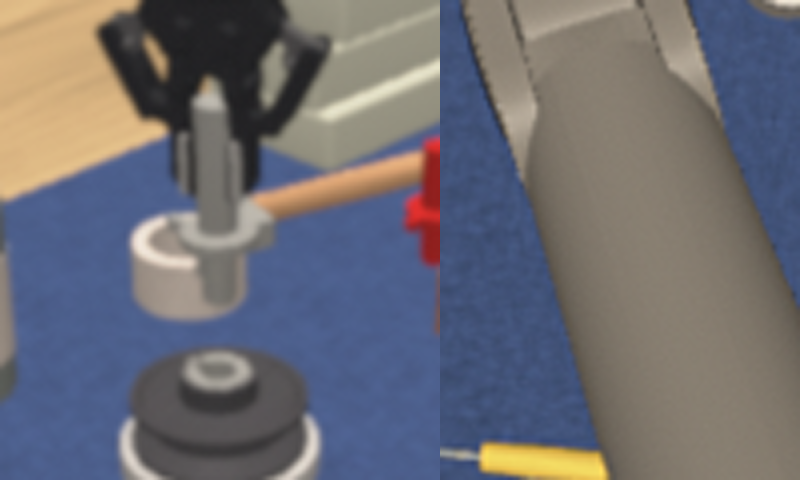

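Side crop: the long shaft hangs above the hub, foot at (219,307). The hub face is centred near (217,373) and the lug points away, at about (265,222). In the top view the arm hides the spot. Next I'll measure the shaft line and hub more finely in the side view.

```bash
python3 - <<'E'
from meas import *
np.set_printoptions(precision=2,suppress=True)
s=load('side4');g=cv2.GaussianBlur(cv2.cvtColor(s['frame'],cv2.COLOR_RGB2GRAY),(0,0),.7).astype(float)
p=np.array([550.8,3.9,189.5])
# spigot mid columns: compare intensity rows
for v in (175,178,180,182,184): print(v,g[v,240:270].astype(int))
for off in (-70.4,-60,-50,-42,0,30,57): print(off,proj(s,p+[0,0,off]))
# hub boss: light ring contour on z=70
for q in contour(s,238,190,34,22,lambda h,c:(c.min(-1)>120))[:2]:
    P=onz(s,q,70); print(len(q),circ(P,24),circ(P),cv2.fitEllipse(q.astype(np.float32)))
s0=load('side0')
for q in contour(s0,238,190,34,22,lambda h,c:(c.min(-1)>120))[:1]: P=onz(s0,q,70); print(len(q),circ(P,24),circ(P),q[:,0].min(),q[:,0].max(),q[:,1].min(),q[:,1].max())
print(proj(s,[553.2,3.6,70]))
E
```

```text
175 [209 211 212 212 211 209 207 199 176 145 121 113 113 115 115 114 112 111
 114 122 124 115 103  97  95  95  95  96  96  97]
178 [152 153 155 157 159 161 162 158 148 133 120 114 114 116 116 114 111 110
 114 122 125 115 103  97  95  95  94  94  94  94]
180 [151 152 153 155 156 157 157 156 153 145 131 119 115 115 115 114 111 110
 114 123 125 115 102  96  94  94  95  95  96  96]
182 [151 153 154 155 156 157 157 157 156 149 135 120 114 114 114 113 111 110
 114 123 125 115 103  96  93  93  93  94  95  95]
184 [151 153 154 156 157 157 156 156 155 150 140 127 119 117 116 114 113 113
 118 124 120 108  98  93  92  91  92  93  94  95]
-70.4 [[254.   184.48]]
-60 [[253.93 180.65]]
-50 [[253.86 176.93]]
-42 [[253.8  173.93]]
0 [[253.5  157.76]]
30 [[253.27 145.77]]
57 [[253.06 134.66]]
311 [553.79   7.87] [551.2    4.56  20.79] ((254.03746032714844, 202.1355743408203), (9.373348236083984, 16.59956932067871), 89.02273559570312)
137 [555.5  -13.68] [551.42   4.71   7.91] ((253.65557861328125, 202.03973388671875), (3.1141960620880127, 8.258615493774414), 93.79483032226562)
302 [553.67   8.63] [551.03   4.62  20.14] 245.9375 262.1875 197.5625 206.6875
[[253.74 201.6 ]]
```

>>> {"fn": "arm_command", "kwargs": {"grip": [1,1,1,1,1,1,1,1], "dp": [[0.045,0.036,0.1],[0,0,0.3],[0,0,0.3],[0,0,0.2],[0,0,0.1],[0,0,0.05],[0,0,0],[0,0,0]], "spin": [0,0,0,0,0,0,0,0]}}

```text
clock: 19.05
position: [555.5, 3.3, 150.4]
eef_rot: [0.978, 0.21, 0.0, 0.0]
wrist_force: [-0.4, 0.3, -3.8]
finger_gap: 23.0
```

```bash
python3 - <<'E'
from plan import *
plan(553.0,3.3,144)
print(arm.get_obs()['position']); arm.get_image('side'); print(arm.get_obs()['position'],arm.get_obs()['wrist_force'])
E
```

```text
clk 19.05 pos [555.5   3.3 150.4] head 0.423 q [0.978 0.21  0.    0.   ] j7 0.05 F [-0.4  0.3 -3.8] gap 23.0
world d [-2.5  0.  -6.4] dp units [-0.057 -0.027  0.161] spin units 0.00
[555.51356526   3.26714086 150.44536291]
[555.56750783   3.24483325 150.53580453] [ 0.35034737  0.86416123 -4.79412626]
```

>>> {"fn": "arm_command", "kwargs": {"grip": [1,1,1,1,1,1,1,1], "dp": [[-0.057,-0.027,0],[0,0,0.1],[0,0,0.05],[0,0,0.05],[0,0,0.05],[0,0,0.05],[0,0,0],[0,0,0]], "spin": [0,0,0,0,0,0,0,0]}}

```text
clock: 19.9
position: [552.7, 3.2, 138.1]
eef_rot: [0.978, 0.21, -0.0, -0.0]
wrist_force: [0.3, 0.6, -5.6]
finger_gap: 22.7
```

```bash
python3 - <<'E'
from plan import *
plan(553.0,3.3,134)
E
```

```text
clk 19.9 pos [552.7   3.2 138.1] head 0.423 q [ 0.978  0.21  -0.    -0.   ] j7 0.04 F [ 0.3  0.6 -5.6] gap 22.7
world d [ 0.3  0.1 -4.1] dp units [0.008 0.002 0.102] spin units 0.00
```

>>> {"fn": "arm_command", "kwargs": {"grip": [1,1,1,1,1,1,1,1], "dp": [[0,0,0.04],[0,0,0.04],[0,0,0.04],[0,0,0.04],[0,0,0.04],[0,0,0.04],[0,0,0],[0,0,0]], "spin": [0,0,0,0,0,0,0,0]}}

```text
clock: 20.7
position: [552.6, 3.2, 128.4]
eef_rot: [0.978, 0.21, -0.0, -0.0]
wrist_force: [-0.2, 0.7, -4.4]
finger_gap: 22.7
```

Plain foot is in the bore with no side force. On to the key.

>>> {"fn": "arm_command", "kwargs": {"grip": [1,1,1,1,1,1,1,1], "dp": [[0,0,0.04],[0,0,0.03],[0,0,0.03],[0,0,0.03],[0,0,0],[0,0,0],[0,0,0],[0,0,0]], "spin": [0,0,0,0,0,0,0,0]}}

```text
clock: 21.5
position: [552.6, 3.2, 123.3]
eef_rot: [0.978, 0.21, -0.0, 0.0]
wrist_force: [-0.3, 1.1, -5.6]
finger_gap: 22.4
```

>>> {"fn": "arm_command", "kwargs": {"grip": [1,1,1,1,1,1,1,1], "dp": [[0,0,0.04],[0,0,0.04],[0,0,0.04],[0,0,0.04],[0,0,0.04],[0,0,0],[0,0,0],[0,0,0]], "spin": [0,0,0,0,0,0,0,0]}}

```text
clock: 22.3
position: [552.6, 3.2, 115.3]
eef_rot: [0.978, 0.21, -0.0, 0.0]
wrist_force: [-0.2, 0.1, -4.9]
finger_gap: 22.9
```

The key slipped into the keyway with no contact force. Now down to the spring.

>>> {"fn": "arm_command", "kwargs": {"grip": [1,1,1,1,1,1,1,1], "dp": [[0,0,0.04],[0,0,0.04],[0,0,0.04],[0,0,0.04],[0,0,0.04],[0,0,0.04],[0,0,0],[0,0,0]], "spin": [0,0,0,0,0,0,0,0]}}

```text
clock: 23.1
position: [552.9, 3.2, 106.3]
eef_rot: [0.978, 0.21, 0.0, 0.0]
wrist_force: [-2.2, 0.3, 4.2]
finger_gap: 22.6
```

>>> {"fn": "arm_command", "kwargs": {"grip": [1,1,1,1,1,1,1,1], "dp": [[0,0,0.03],[0,0,0.03],[0,0,0.03],[0,0,0.02],[0,0,0.02],[0,0,0],[0,0,0],[0,0,0]], "spin": [0,0,0,0,0,0,0,0]}}

```text
clock: 23.9
position: [553.0, 3.2, 101.2]
eef_rot: [0.978, 0.21, 0.0, 0.0]
wrist_force: [-3.3, -0.2, 7.6]
finger_gap: 22.5
```

>>> {"fn": "arm_command", "kwargs": {"grip": [1,1,1,1,1,1], "dp": [[0,0,0.02],[0,0,0.01],[0,0,0.01],[0,0,0],[0,0,0],[0,0,0]], "spin": [0,0,0,0,0,0]}}

```text
clock: 24.5
position: [553.0, 3.2, 100.4]
eef_rot: [0.978, 0.21, 0.0, 0.0]
wrist_force: [-6.6, -0.6, 14.9]
finger_gap: 22.9
```

>>> {"fn": "arm_command", "kwargs": {"grip": [1,1,1,1,1,1], "dp": [[0,0,0.01],[0,0,0.01],[0,0,0],[0,0,0],[0,0,0],[0,0,0]], "spin": [0,0,0,0,0,0]}}

```text
clock: 25.1
position: [553.0, 3.2, 100.3]
eef_rot: [0.978, 0.21, 0.0, 0.001]
wrist_force: [-8.0, -1.1, 21.9]
finger_gap: 23.0
```

```bash
python3 - <<'E'
from plan import *
plan(553.0,3.3,100)
s=shot('side','side5.png')
c=lambda f,x,y,w,h,W,H:cv2.resize(f[y:y+h,x:x+w],(W,H),interpolation=cv2.INTER_CUBIC)
cv2.imwrite('pics/m5.png',np.hstack([c(s['frame'],210,140,90,100,450,500),c(s['frame'],170,230,70,100,350,500)])[:,:,::-1])
print([((proj(s,[553,3.6,z])-[210,140])*5).round(1).tolist() for z in (70,78)])
E
```

```text
clk 25.1 pos [553.    3.2 100.3] head 0.423 q [0.978 0.21  0.    0.001] j7 0.01 F [-8.  -1.1 21.9] gap 23.0
world d [-0.   0.1 -0.3] dp units [ 0.001 -0.003  0.008] spin units 0.00
[[[219.0, 308.2]], [[218.7, 294.2]]]
```

View pics/m5.png

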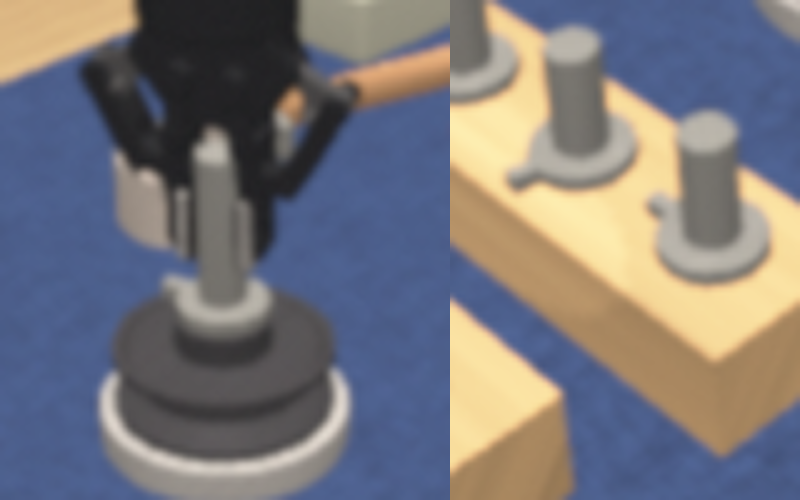

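The collar sits on the hub with no gap (crop (223,300)), and pushing harder raises the force without moving it further down. The short shaft stands flat in its rack (crop (712,245)). Handing in.

>>> {"fn": "arm_command", "kwargs": {"grip": [1,1,1,1], "dp": [[0,0,0],[0,0,0],[0,0,0],[0,0,0]], "spin": [0,0,0,0]}}

```text
clock: 25.55
position: [553.0, 3.3, 100.3]
eef_rot: [0.978, 0.21, 0.0, 0.001]
wrist_force: [-8.5, -1.2, 22.1]
finger_gap: 22.6
```

```bash
python3 - <<'E'
from plan import *
plan(553.0,3.3,100)
print(arm.job_done()); plan(553.0,3.3,100)
E
```

```text
clk 25.55 pos [553.    3.3 100.3] head 0.423 q [0.978 0.21  0.    0.001] j7 0.01 F [-8.5 -1.2 22.1] gap 22.6
world d [-0.   0.  -0.3] dp units [-0.    -0.002  0.008] spin units 0.00
the job is handed in; nothing more can be done
None
the job is handed in; nothing more can be done
```

Both shafts are where the task asks, and I handed the job in at 25.6 s of the 61 s allowed; it gave no verdict.

- **Short shaft:** it stands in the empty hole of the short-shaft rack, upright and let go. Its measured collar centre is about 2 mm from the hole centre (limit 10 mm).
- **Long shaft:** I turned it about 33° so its key lined up with the keyway, and the key went in without any jamming force. I then pushed it down against the spring until the collar met the hub. The tool stopped at 100.3 mm, against 100.4 mm expected at home. Pushing harder raised the wrist force from 15 to 22 N with no further travel.
- **At hand-in:** the gripper was still closed on the long shaft (22.6 mm opening) with 22 N upward force on the tool. The side view showed the collar flat on the hub.
- **Small disagreements:** the two cameras put the hub centre about 2 mm apart. I used the top view, and the shaft went in without side load. While pressed home there was a sideways force of about 8 N.
- **Not checked directly:** I could not read the spring pad or the exact key angle. I did not measure the tape roll, can, jar and mug again at the end, but the arm passed well above or clear of them.

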